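Slide the filter baskets into their case

ROBOT

A 7-joint arm with a two-finger parallel gripper is mounted at the origin on a cart in front of the work surface, level with it; the furniture and walls round the work are solid. World frame = base frame: x ahead of the robot, y to its left, z up, the work surface at z = 0. Lengths are in mm, angles in rad, forces in N, time in s.
With the tool pointing down it reaches from about 400 to 875 mm from the base axis. Payload 4.4 kg.
Tool frame: the origin (TCP) lies midway between the tips of the shut fingers; the grasp point (between the pads) lies 19 mm behind it; z points along the fingers, y is the line along which they close (so a half turn about z gives the same grasp; the last joint's range is limited). The gripper opens to 85 mm and grips with 20 to 120 N. Pads are 22 mm wide; open, the fingers measure 114 mm over their backs; the gripper's body (76 mm by 85 mm) begins 54 mm behind the grasp point. The pads swing forward as they close: fully open they stand 13 mm farther back than shut.
Start: joints at [1.192, 0.628, 0.038, 1.517, -0.027, 0.996, -0.02], TCP at [200.048, -618.465, 231.313] pointing down, gripper open.
Joint ranges: [-3.06, 3.06], [-0.37, 2.12], [-1.25, 1.32], [0.18, 2.47], [-1.1, 4.24], [0.23, 1.98], [-2.94, 2.94]. Speed limits (rad/s): [2.57, 2.57, 3.14, 3.14, 3.14, 3.14, 3.14].

INTERFACE

Orientations are given as [roll, pitch, yaw] about the fixed x, y, z axes, in that order (R = Rz(yaw) Ry(pitch) Rx(roll)).
In Python, from cell import readout, optics, order gives the robot as it stands.
- The arm moves only by the shell command python3 -m jog 'ROWS'. ROWS is a JSON object of lists of equal length, an entry for each row: "claw": the opening, from 0 (shut) to 1 (fully open); "xyz": the shift along the tool's x, y, z each as a share of 0.1 m, from -1 to 1, a list of three; "twist": the turn, a rotation vector about the tool's x, y, z each as a share of 180 degrees, from -1 to 1, a list of three. A call has 1 to 12 rows; each row shifts and turns the commanded pose from where the row before left it, along the tool's axes as they then stand; what a row does not reach is not made up. A row lasts 1/8 s, in which the tool goes at most 62.5 mm and 10.7 degrees, less where a joint would pass 70% of its speed; a pose out of reach is approached as far as the arm can. A call with a number of a shift or a turn outside -1 to 1 is refused whole. A call with a gripper value outside its range is refused whole. The fingers move at their own pace and stop on an object; the grip force is fixed at half the most. Time passes only in rows, so rows that do not move let the fingers close. It gives the time, the measured TCP pose, the force, the opening and the grip force at its end, in the units of the state.
- readout.read_state(): the state, without advancing time (a new reading comes with each control period).
- optics.get_image(name): name is "scene" or "top" or "wrist"; returns a dict with "color" (480x640x3 uint8, red, green, blue), "fovy" (degrees; the focal length in pixels is half the picture's height over the tangent of half this angle, whatever the lens; pixels are square), "cx", "cy" (the principal point, pixels), "view" (4x4, takes a point from world to camera coordinates). Camera axes: x right, y up, looking along -z (the intrinsics and any distortion apply to the point x, -y, -z); pixel columns grow to the right and rows downward; lengths in mm; the calibration is good to about 2 mm. A picture is of the moment at which its call begins. There is no depth.
- order.finish_job(): hands the job in; it is judged then, once.
Trained networks look in the newest picture that a camera, given by its name, has taken for a name from the list of things; names that differ only in an ending like _2 or _b are one class to them, and where a whole thing is asked for, a point or a joint stands for the part that bears it (a point fixed in the world has none). Each returns a list of dicts, best first, with "score" (0 to 1); they miss things now and then, are a little off and sometimes report something else, mostly with a low value. They report only what shows in the picture. A call takes as long as a camera call. They do not tell look-alikes from the thing itself.
- optics.boxes_of(camera, label): "rect" ([left, top, width, height] in pixels, round what is visible of it).
The state is a dict: "clock": time; "qpos": joint angles; "qd": joint speeds; "tau": joint torques, N m; "eef_pos": TCP position; "tool_rot": TCP orientation; "force": force on the tool from outside, world axes, zero at the start; "torque": the same for the moment, N m; "width": finger opening in mm; "gripper_force": force on a finger pad.
Only numpy, scipy, OpenCV 4.12 (cv2) and the standard library are available. Lean on these libraries where they do the work, as an engineer would, in place of code of your own. Each camera call takes 0.05 s, during which the arm holds its last target. There are 200 camera calls.

TASK

Put the two rinsed steel filter baskets away in their case. Swing the clear lid up until it stands open by itself, then push each basket, rim down and flat on the worktop (do not lift or tip it), in at the open end of the case so that its rim runs under the steel lips, and slide both fully home: one against the end stop, the other up against it, in either order. Finally shut the lid completely; leave the cream cup, the dosing funnel, the small pot and the scale where they stand.

Things in the scene. Friction and masses are not known exactly. Their poses are not given: they have to be found in the camera images.
- basket_case: Low black case fixed to the worktop, 185 x 96 mm, under a clear hinged lid (37 mm high when shut). Origin on the worktop under the middle; +x runs along the track from the open end to the end stop, z up. No floor: baskets slide on the worktop. Home: first basket's centre at x = +40 mm, second at x = -30 mm.
- case_track (a point): Point on the track's middle line at case x = 0, on the worktop. Side walls 73 mm apart carry steel lips (underside 5 mm, top 8 mm high, 65 mm apart), straight from x = -50 to +75 mm. A basket's 70 mm rim runs under the lips, its 60 mm wall between them, so it cannot be put in from above.
- case_mouth (a point): Middle of the open end, on the worktop, at case x = -89 mm; axes as the case. From here to x = -50 mm walls and lips flare: about 91 mm between the walls and 83 mm between the lips at the mouth, narrowing to the straight track.
- case_stop (a point): Middle of the end stop's face (9.5 mm high), on the worktop, at case x = +75 mm.
- case_lid (a joint): Angle of the lid about the hinge at the closed end, rad: 0 shut, pi/2 upright, 1.9 fully back (stop). A stiff friction hinge (0.16 N m; the lid weighs 90 g): it stays at any angle. It opens towards the closed end (case +x). Shut, it covers x = -71 to +89 mm and its front wall reaches down to 10 mm, so open it to load; it does not shut on a basket some 10 mm short of home.
- lid_hinge (a point): Middle of the lid's hinge line, case (89, 0, 13) mm; the hinge runs along case y.
- lid_tab (a point): Middle of the top edge of the black tab, upright on the shut lid near its front: 14 mm along case x, 12 mm along y, 24 mm tall. Turns with the lid, 155 mm from the hinge; lid shut, it is at case (-58, 0, 62) mm. Pinched from above with the fingers closing along case y, the tab can turn between the pads as the lid swings.
- basket_double: Polished steel filter basket, upside down (rim on the worktop), loose: rim 70 mm across and 3 mm thick, straight round wall 60 mm across, 26 mm high, about 60 g. Origin under its middle; z up.
- basket_single: Polished steel single filter basket, upside down, loose: rim 70 mm across and 3 mm thick, round wall 60 mm across up to 20 mm height, then a stepped-in top 41 mm across up to 27 mm, about 50 g. Origin under its middle; z up.
- cup_espresso_c: Cream espresso cup, loose, 53 mm high; all of it, handle (towards its -y) included, lies within 47 mm of its origin. Stands between baskets and case or behind; must not be moved.
- dosing_funnel: Dark aluminium ring-shaped dosing funnel, 75 mm across, 26 mm high, loose; origin under its middle. Stands between baskets and case or behind; must not be moved.
- tablet_pot: Small round pot, white with a tan lid, 62 mm across, 35 mm high, loose; origin under its middle. Stands behind the case. Must not be moved.
- scale: Flat kitchen scale, 150 x 130 x 20 mm, on the left. Must not be moved. The espresso machine's front (x about 0.57) stands on the right, beyond y = -0.14, its head from x = 0.62 above z = 0.25; other things (jug, cup on a coaster, steel knock box) stand farther back, x over 0.69.
There are look-alikes about, which are no part of the job. What is shaped like the basket_single but blue or red is not meant.

How it is judged:
By the outcome, as a careful person would: the job done as asked, in the order asked, and still so for the second after the job is handed in, with the robot touching nothing.
It also fails if it takes over 70 s, if anything falls off the work surface, if the arm or the gripper's body presses on something with over 40 N, if the wrist force passes 120 N, or if a joint passes its speed limit or range.

## Working session

There is one attempt and no reset: what is moved stays moved. The work goes in short steps, Python scripts to look and compute and a shell command to move; the robot and the scene stay as the last step left them, time stands still between calls to the robot, and variables do not carry over. Pictures are saved under pics/ and viewed, at most 10 in all, crops included, and the job is handed in when it is done.

```bash
mkdir -p pics; ls
python3 - <<'E'
from cell import readout, optics
import cv2
s=readout.read_state();print({k:s[k] for k in('clock','eef_pos','tool_rot','width','force')})
for c in('scene','top'):
    im=optics.get_image(c);cv2.imwrite(f'pics/{c}0.png',im['color'][:,:,::-1]);print(c,im.keys(),im['fovy'],im['cx'],im['cy'],im['view'])
    for l in ('basket_case','lid_tab','basket_double','basket_single','cup_espresso_c','dosing_funnel','tablet_pot','scale'):
        print(l,[([round(v) for v in b['rect']],round(b['score'],2)) for b in optics.boxes_of(c,l)])
E
```

```text
pics
{'clock': 0.0, 'eef_pos': array([ 199.8703512 , -617.86340022,  230.38706665]), 'tool_rot': array([-3.13970235e+00,  1.52542914e-05,  3.12820962e-01]), 'width': 85.29351789560037, 'force': array([-0.59955257, -0.05423083,  0.3727999 ])}
scene dict_keys(['color', 'fovy', 'cx', 'cy', 'view']) 51.64801252999619 313.54274792574046 236.42635412298625 [[ 8.95998155e-01 -4.44057749e-01 -1.48076174e-04 -5.03716288e+02]
 [ 3.13501254e-01  6.32331368e-01  7.08430663e-01 -2.55989144e+02]
 [-3.14490492e-01 -6.34798989e-01  7.05780401e-01 -1.55414967e+03]
 [ 0.00000000e+00  0.00000000e+00  0.00000000e+00  1.00000000e+00]]
basket_case [([247, 186, 41, 43], 0.55)]
lid_tab [([247, 191, 41, 26], 0.7)]
basket_double [([316, 337, 22, 23], 0.71), ([337, 205, 14, 18], 0.26)]
basket_single [([297, 287, 20, 20], 0.74), ([343, 400, 28, 27], 0.67), ([358, 368, 24, 27], 0.62)]
cup_espresso_c [([336, 205, 17, 22], 0.77)]
dosing_funnel [([302, 251, 26, 18], 0.8)]
tablet_pot [([315, 201, 14, 14], 0.79)]
scale [([207, 160, 45, 26], 0.73)]
top dict_keys(['color', 'fovy', 'cx', 'cy', 'view']) 56.868868466615154 322.9344057097015 231.7691528423115 [[-6.63072931e-03 -9.99894582e-01 -1.29173761e-02  2.60403958e+01]
 [ 9.80291980e-01 -9.05020660e-03  1.97346718e-01 -5.65879890e+02]
 [-1.97442819e-01 -1.13542475e-02  9.80248649e-01 -1.25773192e+03]
 [ 0.00000000e+00  0.00000000e+00  0.00000000e+00  1.00000000e+00]]
basket_case [([199, 233, 68, 42], 0.75)]
lid_tab [([198, 227, 56, 46], 0.78)]
basket_double [([430, 264, 25, 21], 0.81)]
basket_single [([486, 245, 23, 22], 0.84), ([363, 257, 24, 27], 0.61)]
cup_espresso_c [([277, 164, 23, 24], 0.63), ([115, 245, 49, 46], 0.46)]
dosing_funnel [([323, 225, 27, 25], 0.75)]
tablet_pot [([251, 180, 20, 25], 0.67)]
scale [([112, 246, 49, 47], 0.84)]
```

Run:
```python
import cv2
a=cv2.imread('pics/top0.png');cv2.imwrite('pics/top0c.png',cv2.resize(a[150:350,100:540],None,fx=1.8,fy=1.8,interpolation=2)[:600,:800])
b=cv2.imread('pics/scene0.png')
```

```text
(no output)
```

View pics/scene0.png

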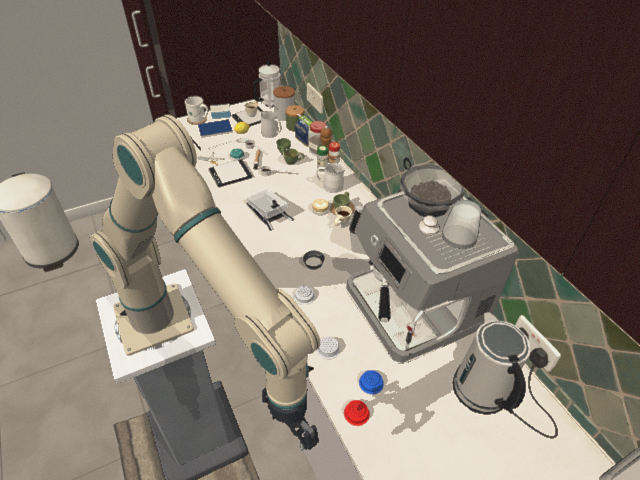

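View pics/top0c.png

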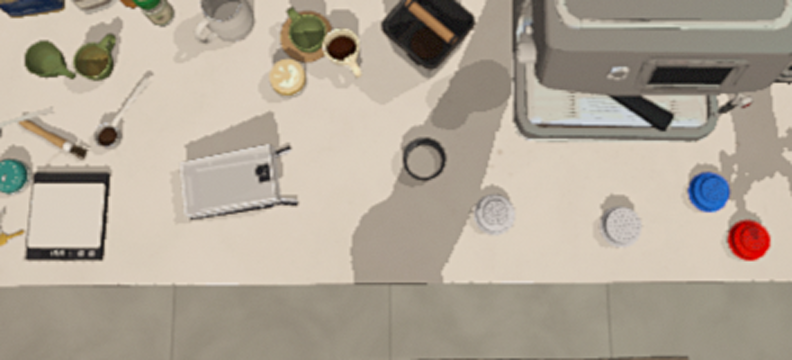

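```bash
cat > h.py <<'E'
import numpy as np,cv2
from cell import readout,optics
def K(im):
    f=240/np.tan(np.radians(im['fovy'])/2);return f,im['cx'],im['cy']
def ray(im,u,v,z=0.):
    f,cx,cy=K(im);V=np.array(im['view']);R=V[:3,:3];t=V[:3,3]
    d=R.T@np.array([(u-cx)/f,-(v-cy)/f,-1]);c=-R.T@t
    return (c+d*(z-c[2])/d[2])
def proj(im,p):
    f,cx,cy=K(im);V=np.array(im['view']);q=V[:3,:3]@np.array(p)+V[:3,3]
    return np.array([cx+f*q[0]/-q[2],cy-f*q[1]/-q[2]])
E
python3 - <<'E'
import cv2,numpy as np
a=cv2.imread('pics/top0.png');b=cv2.imread('pics/scene0.png')
r=lambda i,x,y,w,h,k:cv2.resize(i[y:y+h,x:x+w],None,fx=k,fy=k,interpolation=2)
m=np.zeros((600,800,3),'u1').astype('uint8')
c=r(a,190,220,80,60,6);m[:360,:480]=c
c=r(b,240,180,60,60,5);m[:300,490:790]=c
m[370:590,:800]=0
m[370:590,0:520]=r(a,350,245,130,55,4)
m[310:590,525:800]=r(b,290,280,55,56,5)[:280,:275]
cv2.imwrite('pics/m1.png',m)
E
python3 - <<'E'
from h import *
for c,P in {'top':[(375,268),(444.5,275),(336,238)],'scene':[(304,295),(328,346.5),(314.5,259)]}.items():
    im=optics.get_image(c)
    for p in P: print(c,p,ray(im,*p,26).round(1))
    if c=='top':
        for p in [(112,246),(161,246),(161,293),(112,293)]:print(ray(im,*p,20).round(1))
E
```

```text
top (375, 268) [ 460.6 -132.6   26. ]
top (444.5, 275) [ 438.1 -337.9   26. ]
top (336, 238) [552.6 -17.5  26. ]
[535.1 665.4  20. ]
[533.8 515.3  20. ]
[391.7 505.9  20. ]
[392.8 652.9  20. ]
scene (304, 295) [ 455.6 -146.4   26. ]
scene (328, 346.5) [ 436.1 -349.8   26. ]
scene (314.5, 259) [555.1 -21.6  26. ]
```

View pics/m1.png

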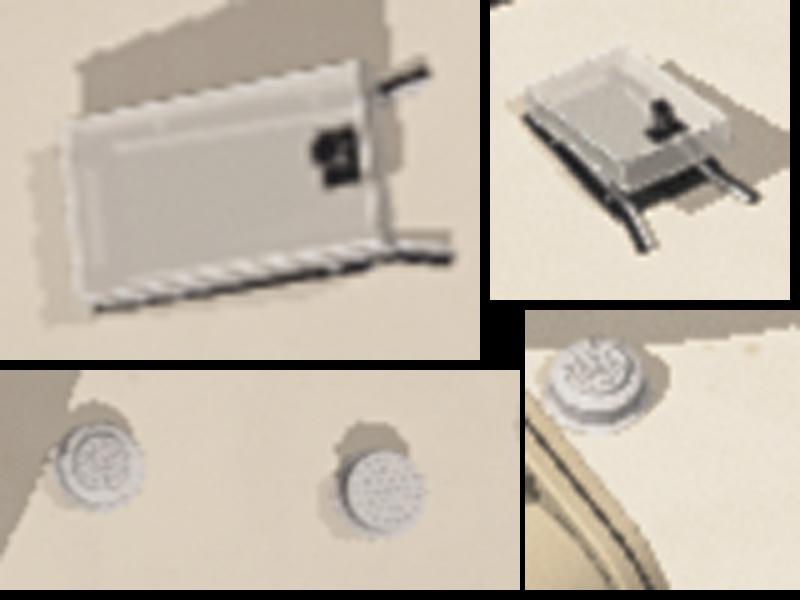

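Run:
```python
from h import *
np.set_printoptions(suppress=True)
T=optics.get_image('top');S=optics.get_image('scene')
print('roof top');P=[ray(T,*p,37) for p in[(200.3,239.7),(203.7,270),(250.3,230.8),(254.2,260.8)]]
print(np.round(P,1),[np.linalg.norm(P[i]-P[j]).round(1) for i,j in((0,1),(2,3),(0,2),(1,3))])
print('roof scene');P=[ray(S,*p,37) for p in[(267,189.6),(248,199),(288,203.6),(267.6,212)]]
print(np.round(P,1),[np.linalg.norm(P[i]-P[j]).round(1) for i,j in((0,1),(2,3),(0,2),(1,3))])
print('tips',[ray(T,*p,8).round(1) for p in[(261.3,231.7),(265.3,262.5)]],[ray(S,*p,8).round(1) for p in[(293.4,219.4),(271,229)]])
print('tab',ray(T,244.8,243,62))
# baskets: top face ellipse
for n,c,p,z in(('single','top',(375,267.5),27),('single','scene',(304.3,292.5),27),('double','top',(446,274.7),26),('double','scene',(327.5,345),26)):
    print(n,c,ray(T if c=='top' else S,*p,z).round(1))
```

```text
roof top
[[549.1 391.1  37. ]
 [457.5 376.6  37. ]
 [575.  241.   37. ]
 [483.7 227.   37. ]] [np.float64(92.7), np.float64(92.3), np.float64(152.4), np.float64(151.9)]
roof scene
[[547.9 381.8  37. ]
 [460.9 362.   37. ]
 [587.4 269.3  37. ]
 [499.6 259.8  37. ]] [np.float64(89.3), np.float64(88.3), np.float64(119.2), np.float64(109.3)]
tips [array([577.8, 212.1,   8. ]), array([482.2, 198. ,   8. ])] [array([581.2, 208.9,   8. ]), array([485.6, 198.4,   8. ])]
tab [533.36500295 251.80020776  62.        ]
single top [ 462.  -132.6   27. ]
single scene [ 460.5 -138.4   27. ]
double top [ 438.9 -342.4   26. ]
double scene [ 437.1 -344.6   26. ]
```

```bash
cat >> h.py <<'E'
import json
from scipy.spatial.transform import Rotation as Ro
def down(yaw,tilt=0): # tilt: turn about case y axis (deg), lid-opening sense
    R=Ro.from_euler('xyz',[180,0,yaw],degrees=True)
    return R
def plan(way,claw,start=None,dp=3):
    s=readout.read_state()
    p,R=start or (np.array(s['eef_pos']),Ro.from_euler('xyz',s['tool_rot']))
    X=[];W=[]
    for q,Rq,n in way:
        p0=p.copy();R0=R;w=(R0.inv()*Rq).as_rotvec()
        for i in range(n):
            tp=p0+(np.array(q)-p0)*(i+1)/n;tR=R0*Ro.from_rotvec(w*(i+1)/n)
            x=np.round(R.inv().apply(tp-p)/100,dp);t=np.round((R.inv()*tR).as_rotvec()/np.pi,4)
            X.append(x.tolist());W.append(t.tolist())
            p=p+R.apply(x*100);R=R*Ro.from_rotvec(t*np.pi)
    print(len(X),json.dumps({"claw":[claw]*len(X),"xyz":X,"twist":W}).replace(' ',''))
    print('end',p.round(1),R.as_euler('xyz',degrees=True).round(1))
    return p,R
E
python3 - <<'E'
from h import *
e=plan([((430,-170,230),down(58),9)],1)
plan([((527,243,190),down(99),8)],1,e)
E
```

```text
9 {"claw":[1,1,1,1,1,1,1,1,1],"xyz":[[0.396,-0.395,0.001],[0.426,-0.364,0.002],[0.453,-0.329,0.001],[0.477,-0.293,0.002],[0.499,-0.255,0.001],[0.517,-0.216,0.002],[0.532,-0.175,0.001],[0.544,-0.133,0.002],[0.552,-0.091,0.001]],"twist":[[-0.0,-0.0,-0.0247],[-0.0,-0.0,-0.0248],[-0.0,-0.0,-0.0247],[-0.0,-0.0,-0.0248],[-0.0,-0.0,-0.0247],[-0.0,-0.0,-0.0247],[-0.0,-0.0,-0.0248],[-0.0,-0.0,-0.0247],[-0.0,-0.0,-0.0248]]}
end [ 430. -170.  230.] [-180.   -0.   58.]
8 {"claw":[1,1,1,1,1,1,1,1],"xyz":[[0.502,-0.171,0.05],[0.515,-0.125,0.05],[0.525,-0.078,0.05],[0.529,-0.032,0.05],[0.53,0.016,0.05],[0.527,0.063,0.05],[0.519,0.11,0.051],[0.506,0.156,0.05]],"twist":[[-0.0,-0.0,-0.0285],[-0.0,-0.0,-0.0284],[-0.0,-0.0,-0.0285],[-0.0,-0.0,-0.0285],[-0.0,-0.0,-0.0284],[-0.0,-0.0,-0.0285],[-0.0,-0.0,-0.0285],[-0.0,-0.0,-0.0284]]}
end [527. 243. 190.] [-180.   -0.   99.]
```

```bash
python3 -m jog '{"claw":[1,1,1,1,1,1,1,1,1],"xyz":[[0.40,-0.39,0],[0.43,-0.36,0],[0.45,-0.33,0],[0.48,-0.29,0],[0.50,-0.25,0],[0.52,-0.22,0],[0.53,-0.17,0],[0.54,-0.13,0],[0.55,-0.09,0]],"twist":[[0,0,-0.025],[0,0,-0.025],[0,0,-0.025],[0,0,-0.025],[0,0,-0.025],[0,0,-0.025],[0,0,-0.025],[0,0,-0.025],[0,0,-0.025]]}'
python3 -m jog '{"claw":[1,1,1,1,1,1,1,1,1],"xyz":[[0.50,-0.17,0.05],[0.51,-0.12,0.05],[0.52,-0.08,0.05],[0.53,-0.03,0.05],[0.53,0.02,0.05],[0.53,0.06,0.05],[0.52,0.11,0.05],[0.51,0.16,0.05],[0,0,0]],"twist":[[0,0,-0.028],[0,0,-0.028],[0,0,-0.028],[0,0,-0.028],[0,0,-0.028],[0,0,-0.028],[0,0,-0.028],[0,0,-0.028],[0,0,0]]}'
python3 - <<'E'
from h import *
im=optics.get_image('wrist');print(im['fovy'],im['view'])
cv2.imwrite('pics/w1.png',im['color'][:,:,::-1])
print(readout.read_state()['eef_pos'],np.degrees(readout.read_state()['tool_rot']),optics.boxes_of('wrist','lid_tab'))
E
```

```text
clock: 2.22
eef_pos: [431.1, -169.6, 231.7]
tool_rot: [3.14, -0.0, 1.022]
force: [0.1, -0.1, -0.9]
width: 85.0
gripper_force: 0.0
clock: 3.35
eef_pos: [526.6, 247.4, 191.1]
tool_rot: [3.141, -0.004, 1.73]
force: [-0.3, -0.1, 0.6]
width: 85.1
gripper_force: 0.0
62.4648434124999 [[ 9.87243939e-01  1.59211668e-01  1.02436455e-03 -5.60497982e+02]
 [-1.53541768e-01  9.53748640e-01 -2.58434629e-01 -1.32032837e+02]
 [-4.21227946e-02  2.54980739e-01  9.66028205e-01 -3.80952533e+02]
 [ 0.00000000e+00  0.00000000e+00  0.00000000e+00  1.00000000e+00]]
[526.48133103 243.83528137 190.98342894] [-1.79981693e+02 -5.67726514e-02  9.89227010e+01] [{'rect': [255.1, 12.1, 133.8, 234.1], 'score': 0.64}]
```

View pics/w1.png

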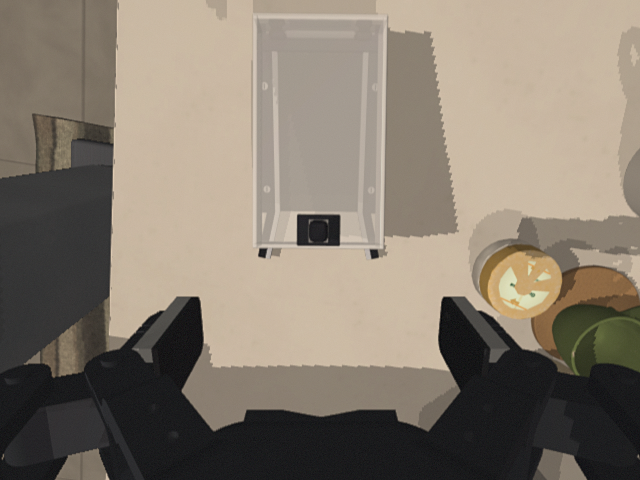

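Run:
```python
from h import *
im=optics.get_image('wrist')
print('tab62',ray(im,318,230,62),'tab base38',ray(im,318.5,230,38))
print('box',ray(im,297,230,38),ray(im,340,230,38))
P=np.array([ray(im,*p,37) for p in[(254,14),(388,14),(253.5,247),(384,249)]]);print(P.round(1))
print('len',np.linalg.norm(P[0]-P[2]),'w',np.linalg.norm(P[0]-P[1]),np.linalg.norm(P[2]-P[3]))
d=P[0]+P[1]-P[2]-P[3];print('ax',np.degrees(np.arctan2(d[1],d[0])),'mid',P.mean(0))
```

```text
tab62 [526.48030973 237.96878968  62.        ] tab base38 [527.63953171 231.90945327  38.        ]
box [511.23490212 229.36788269  38.        ] [544.0429664  234.45083872  38.        ]
[[461.8 373.7  37. ]
 [551.2 387.5  37. ]
 [479.4 210.3  37. ]
 [580.8 224.3  37. ]]
len 164.3930470688485 w 90.4041124835034 102.3725907812235
ax 98.21846736312965 mid [518.31228262 298.94745074  37.        ]
```

```bash
python3 -m jog '{"claw":[0.6,0.6,0.6,0.6,0.6,0,0,0,0,0,0,0],"xyz":[[-0.04,0,0.36],[0,0,0.36],[0,0,0.36],[0,0,0.36],[0,0,0],[0,0,0],[0,0,0],[0,0,0],[0,0,0],[0,0,0],[0,0,0],[0,0,0]],"twist":[[0,0,0],[0,0,0],[0,0,0],[0,0,0],[0,0,0],[0,0,0],[0,0,0],[0,0,0],[0,0,0],[0,0,0],[0,0,0],[0,0,0]]}'
python3 - <<'E'
from h import *
R=152.6;f0=15.6;a=np.radians(f0+np.arange(0,101,5))
x=-R*np.cos(a);z=R*np.sin(a)
print([(round(p,1),round(q,1)) for p,q in zip(np.diff(x),-np.diff(z))])
E
```

```text
clock: 5.0
eef_pos: [526.8, 236.9, 47.3]
tool_rot: [-3.14, 0.001, 1.723]
force: [-3.2, -3.4, 3.7]
width: 10.5
gripper_force: 62.1
[(np.float64(4.1), np.float64(-12.7)), (np.float64(5.2), np.float64(-12.2)), (np.float64(6.3), np.float64(-11.7)), (np.float64(7.3), np.float64(-11.2)), (np.float64(8.2), np.float64(-10.5)), (np.float64(9.1), np.float64(-9.7)), (np.float64(9.9), np.float64(-8.9)), (np.float64(10.6), np.float64(-8.0)), (np.float64(11.3), np.float64(-7.0)), (np.float64(11.9), np.float64(-6.0)), (np.float64(12.4), np.float64(-5.0)), (np.float64(12.7), np.float64(-3.9)), (np.float64(13.0), np.float64(-2.7)), (np.float64(13.2), np.float64(-1.6)), (np.float64(13.3), np.float64(-0.4)), (np.float64(13.3), np.float64(0.7)), (np.float64(13.2), np.float64(1.9)), (np.float64(13.0), np.float64(3.0)), (np.float64(12.7), np.float64(4.1)), (np.float64(12.2), np.float64(5.2))]
```

```bash
python3 -m jog '{"claw":[0,0,0,0,0,0],"xyz":[[0.04,0,-0.127],[0.052,0,-0.122],[0.063,0,-0.117],[0.073,0,-0.112],[0.082,0,-0.105],[0.09,0,-0.097]],"twist":[[0,0,0],[0,0,0],[0,0,0],[0,0,0],[0,0,0],[0,0,0]]}'
```

```text
clock: 5.75
eef_pos: [520.2, 280.6, 115.5]
tool_rot: [-3.141, -0.004, 1.726]
force: [-2.3, 7.0, -13.7]
width: 10.4
gripper_force: 58.4
```

```bash
python3 -m jog '{"claw":[0,0,0,0,0,0,0],"xyz":[[0.10,0,-0.09],[0.106,0,-0.08],[0.113,0,-0.07],[0.119,0,-0.06],[0.124,0,-0.05],[0.127,0,-0.04],[0.13,0,-0.027]],"twist":[[0,0,0],[0,0,0],[0,0,0],[0,0,0],[0,0,0],[0,0,0],[0,0,0]]}'
python3 -m jog '{"claw":[0,0,0,0,0,0,0],"xyz":[[0.132,0,-0.016],[0.133,0,-0.004],[0.133,0,0.007],[0.132,0,0.019],[0.13,0,0.03],[0.127,0,0.04],[0.12,0,0.05]],"twist":[[0,0,0],[0,0,0],[0,0,0],[0,0,0],[0,0,0],[0,0,0],[0,0,0]]}'
```

```text
clock: 6.62
eef_pos: [508.6, 357.3, 156.9]
tool_rot: [-3.14, 0.003, 1.723]
force: [-3.0, -1.4, -14.6]
width: 9.8
gripper_force: 58.3
clock: 7.5
eef_pos: [494.7, 449.6, 147.1]
tool_rot: [3.14, -0.002, 1.724]
force: [-6.5, -2.9, 1.5]
width: 9.5
gripper_force: 58.5
```

```bash
python3 -m jog '{"claw":[0.5,0.5,0.5,1,1],"xyz":[[0,0,0],[0,0,0],[0,0,0],[0,0,-0.35],[0,0,-0.4]],"twist":[[0,0,0],[0,0,0],[0,0,0],[0,0,0],[0,0,0]]}'
python3 -m jog '{"claw":[1,1,1,1,1,1,1,1,1,1,1],"xyz":[[-0.573,-0.125,0],[-0.573,-0.125,0],[-0.573,-0.125,0],[-0.573,-0.125,0],[-0.573,-0.125,0],[-0.573,-0.125,0],[-0.573,-0.125,0],[-0.573,-0.125,0.1],[-0.573,-0.125,0.1],[-0.573,-0.125,0.1],[0,0,0]],"twist":[[0,0,0],[0,0,0],[0,0,0],[0,0,0],[0,0,0],[0,0,0],[0,0,0],[0,0,0],[0,0,0],[0,0,0],[0,0,0]]}'
python3 - <<'E'
from h import *
s=readout.read_state();print(s['eef_pos'],np.degrees(s['tool_rot']))
w=optics.get_image('wrist');b=optics.boxes_of('wrist','basket_single');print(b)
for q in b:
    r=q['rect'];print(ray(w,r[0]+r[2]/2,r[1]+r[3]/2,10))
print('tcp',proj(w,s['eef_pos']))
t=optics.get_image('top');sc=optics.get_image('scene')
m=np.zeros((600,800,3),'uint8')
m[:300,:400]=cv2.resize(w['color'],(400,300))[:,:,::-1]
m[:300,400:800]=cv2.resize(sc['color'][170:245,220:320],(400,300),interpolation=2)[:,:,::-1]
m[300:600,:]=cv2.resize(t['color'][200:290,190:430],(800,300),interpolation=2)[:,:,::-1]
cv2.imwrite('pics/m2.png',m);cv2.imwrite('pics/w2.png',w['color'][:,:,::-1])
E
```

```text
clock: 8.12
eef_pos: [495.7, 447.2, 220.2]
tool_rot: [-3.142, 0.0, 1.722]
force: [1.2, 0.5, 0.1]
width: 77.0
gripper_force: 0.0
clock: 9.5
eef_pos: [457.6, -143.7, 189.1]
tool_rot: [-3.141, 0.002, 1.713]
force: [0.8, 0.8, 0.6]
width: 85.5
gripper_force: 0.0
[ 457.64448776 -143.67850665  189.09180766] [-1.79954088e+02  1.41164227e-01  9.81289552e+01]
[{'rect': [284.5, 152.4, 83.3, 82.1], 'score': 0.86}, {'rect': [241.4, 368.7, 70.3, 52.1], 'score': 0.73}]
[ 461.25082022 -128.86255643   10.        ]
[ 442.69759089 -325.79671401   10.        ]
tcp [317.59256878 302.9076561 ]
```

View pics/m2.png

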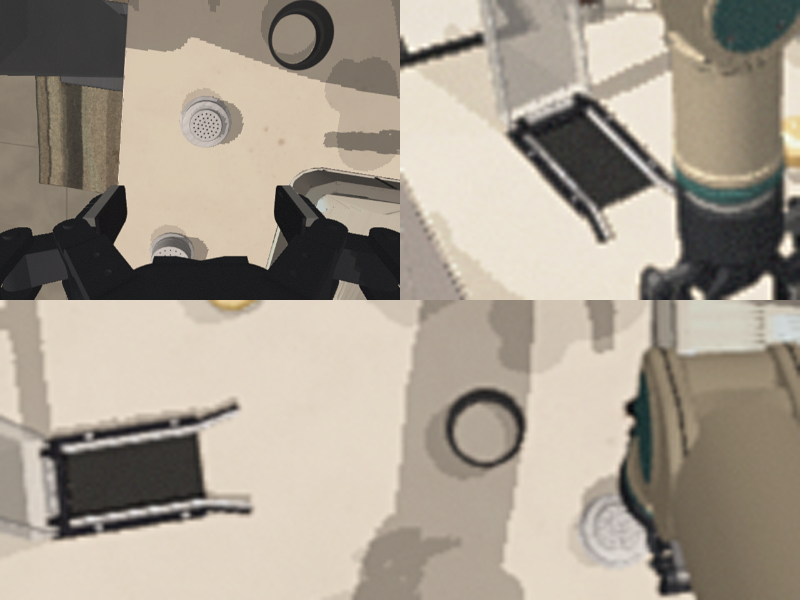

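Run:
```python
from h import *
t=optics.get_image('top')
c=t['color'][225:280,195:275];cv2.imwrite('pics/t3.png',cv2.resize(c,None,fx=10,fy=10,interpolation=2)[:,:,::-1])
print(ray(t,206.5,256.1,8),ray(t,250,248.3,8),ray(t,263.5,247.1,8))
```

```text
[503.34134417 378.21150605   8.        ] [526.30159743 245.7016227    8.        ] [529.65993261 204.38190564   8.        ]
```

View pics/t3.png

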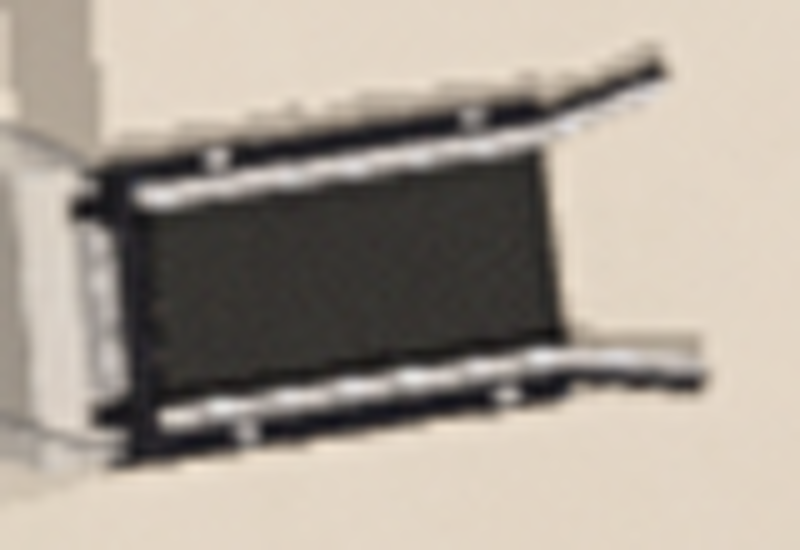

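Run:
```python
from h import *
t=optics.get_image('top')
g=lambda X,Y,z=8: ray(t,195+(X+.5)/10-.5,225+(Y+.5)/10-.5,z)[:2]
UL,UR,LL,LR=g(140,210),g(540,150),g(165,405),g(560,345)
L=(UL+LL)/2;R=(UR+LR)/2;d=L-R;a=np.arctan2(d[1],d[0]);n=np.array([-np.sin(a),np.cos(a)])
print('axis',np.degrees(a),'len',np.hypot(*d),'w',(LL-UL)@n,(LR-UR)@n,L,R)
T=(g(655,65)+g(700,375))/2;print('tips',T)
u=d/np.hypot(*d);o=L-75*u;print('origin from L',o,'from R',R+50*u,'tips',T+92.5*u)
print('lateral of tips',(T-R)@n)
```

```text
axis 98.21250085679338 len 122.46854662096791 w 61.063528541885454 60.925038403685996 [505.85533749 368.2308105 ] [523.34934244 247.018168  ]
tips [531.73921139 208.15259622]
origin from L [516.56870355 293.99992887] from R [516.2070984  296.50542242] tips [518.52605991 299.7040169 ]
lateral of tips -2.752083620587605
```

```bash
python3 -m jog '{"claw":[1,1,1,1,1,0.6,0.6,0.6,0.6,0.6,0.6,0.6],"xyz":[[0.06,0.025,0.46],[0.06,0.025,0.46],[0,0,0.46],[0,0,0.3],[0,0,0.16],[0,0,0],[0,0,0],[0,0,0],[0,0,0],[0,0,0],[0,0,0],[0,0,0]],"twist":[[0,0,0],[0,0,0],[0,0,0],[0,0,0],[0,0,0],[0,0,0],[0,0,0],[0,0,0],[0,0,0],[0,0,0],[0,0,0],[0,0,0]]}'
python3 - <<'E'
from h import *
s=readout.read_state();print(s['eef_pos'],np.degrees(s['tool_rot']),s['width'])
w=optics.get_image('wrist');cv2.imwrite('pics/w3.png',w['color'][:,:,::-1])
P=[];
e=plan([((440,-20,4.5),down(98.5),4),((440,35,4.5),down(98.5),2),((538.5,155,4.5),down(98.5),6)],0.6)
E
```

```text
clock: 11.3
eef_pos: [462.7, -124.9, 6.8]
tool_rot: [3.139, 0.001, 1.723]
force: [-0.5, 1.9, 7.3]
width: 56.8
gripper_force: 64.3
[ 462.73868774 -124.88553124    6.7764141 ] [1.79866782e+02 3.56952675e-02 9.87438642e+01] 56.76065020581589
12 {"claw":[0.6,0.6,0.6,0.6,0.6,0.6,0.6,0.6,0.6,0.6,0.6,0.6],"xyz":[[0.268,-0.016,0.006],[0.268,-0.017,0.005],[0.268,-0.017,0.006],[0.267,-0.017,0.005],[0.272,0.041,0.0],[0.272,0.04,0.0],[0.174,0.192,0.0],[0.173,0.192,0.0],[0.174,0.192,0.0],[0.173,0.192,0.0],[0.174,0.192,0.0],[0.173,0.192,0.0]],"twist":[[0.0002,0.0001,0.0003],[0.0002,0.0,0.0004],[0.0002,0.0001,0.0003],[0.0002,0.0,0.0003],[-0.0,0.0,0.0],[-0.0,0.0,0.0],[-0.0,0.0,0.0],[-0.0,0.0,0.0],[-0.0,0.0,0.0],[-0.0,0.0,0.0],[-0.0,0.0,0.0],[-0.0,0.0,0.0]]}
end [538.5 155.    4.5] [-180.     0.    98.5]
```

View pics/w3.png

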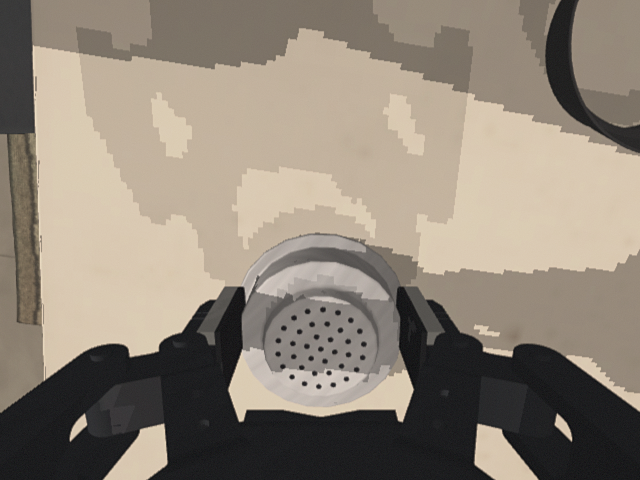

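Run:
```python
from h import *
w=optics.get_image('wrist');s=readout.read_state()
print(s['eef_pos'],s['force'])
print('far rim',ray(w,320,235,3),'near rim',ray(w,320,406,3),'L',ray(w,242,320,3),'R',ray(w,400,320,3))
print('top step',ray(w,265,340,27),ray(w,378,340,27),'cen',ray(w,321,340,27))
```

```text
[ 462.75896467 -124.9118413     6.80814057] [-0.50908279  1.16411616  8.59918035]
far rim [459.65396587 -98.46283088   3.        ] near rim [ 471.3950219  -174.71735442    3.        ] L [ 433.67019566 -138.79342266    3.        ] R [ 497.41734635 -129.04296931    3.        ]
top step [ 445.53613424 -132.18144405   27.        ] [ 484.24180332 -126.26729301   27.        ] cen [ 464.71007927 -129.2517025    27.        ]
```

Run:
```python
from h import *
w=optics.get_image('wrist');s=readout.read_state()
R=Ro.from_euler('xyz',s['tool_rot'])
for x in(11,-11):
  for h in(0,6,12,20,30,40):
    print(x,h,[proj(w,s['eef_pos']+R.apply([x,y,-h])).round(0) for y in(-30,30)])
im=cv2.imread('pics/w3.png')[270:400,180:460];cv2.imwrite('pics/w3c.png',cv2.resize(im,None,fx=2.8,fy=2.8,interpolation=2))
```

```text
11 0 [array([240., 277.]), array([395., 277.])]
11 6 [array([236., 282.]), array([398., 283.])]
11 12 [array([233., 289.]), array([401., 289.])]
11 20 [array([228., 298.]), array([406., 298.])]
11 30 [array([221., 311.]), array([413., 311.])]
11 40 [array([212., 327.]), array([421., 327.])]
-11 0 [array([243., 328.]), array([393., 328.])]
-11 6 [array([240., 336.]), array([395., 336.])]
-11 12 [array([236., 344.]), array([398., 344.])]
-11 20 [array([232., 356.]), array([403., 356.])]
-11 30 [array([225., 373.]), array([409., 373.])]
-11 40 [array([217., 393.]), array([416., 393.])]
```

View pics/w3c.png

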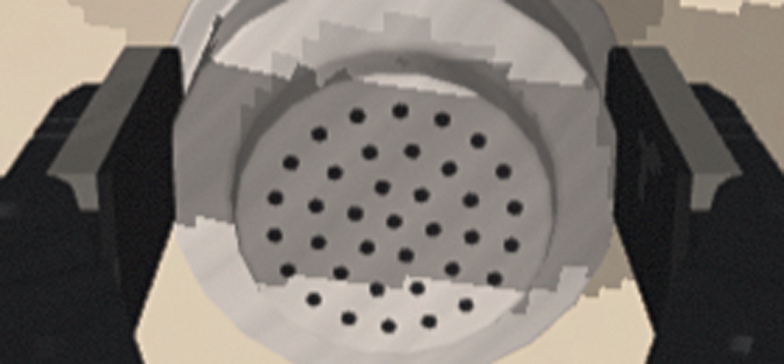

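```bash
python3 -m jog '{"claw":[0.6,0.6,0.6,0.6,0.6,0.6,0.6,0.6,0.6,0.6,0.6,0.6],"xyz":[[0.2,-0.015,0],[0.29,-0.017,0],[0.29,-0.017,0],[0.29,-0.017,0],[0.272,0.04,0],[0.272,0.04,0],[0.174,0.192,0],[0.174,0.192,0],[0.174,0.192,0],[0.173,0.192,0],[0.173,0.192,0],[0.173,0.192,0]],"twist":[[0,0,0],[0,0,0],[0,0,0],[0,0,0],[0,0,0],[0,0,0],[0,0,0],[0,0,0],[0,0,0],[0,0,0],[0,0,0],[0,0,0]]}'
python3 - <<'E'
from h import *
w=optics.get_image('wrist');s=readout.read_state();print(s['eef_pos'],np.degrees(s['tool_rot']),s['force'],s['width'])
u=np.array([np.cos(np.radians(98.5)),np.sin(np.radians(98.5))]);o=np.array([517.5,297]);d=s['eef_pos'][:2]-o
print('case coords of TCP',d@u,d@[-u[1],u[0]])
cv2.imwrite('pics/w4.png',w['color'][:,:,::-1])
E
```

```text
clock: 12.95
eef_pos: [536.6, 152.8, 6.8]
tool_rot: [-3.14, 0.005, 1.721]
force: [-2.7, -4.0, 7.8]
width: 57.1
gripper_force: 64.3
[540.02770712 158.17251922   7.16928656] [ 1.79724076e+02 -1.03251104e-01  9.87556609e+01] [ 4.40452015  2.88190083 -0.23034935] 57.05504561298537
case coords of TCP -140.63238788673632 -1.7602515224924211
```

View pics/w4.png

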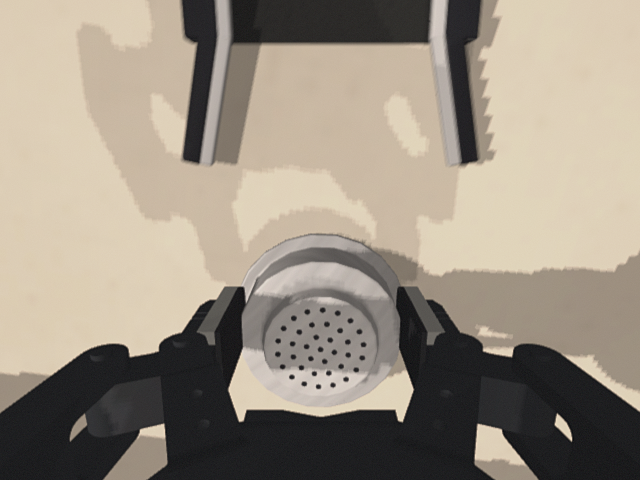

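Run:
```python
from h import *
w=optics.get_image('wrist');S=[readout.read_state() for _ in range(3)];s=S[-1];print(s['eef_pos'])
R=Ro.from_euler('xyz',s['tool_rot'])
tl=lambda u,v,z:(R.inv().apply(ray(w,u,v,z)-s['eef_pos'])).round(1)
for n,p in dict(tipL=(213,163),tipR=(449,163),oL=(183,163),oR=(478,163),strL=(231,42),strR=(430,42)).items(): print(n,tl(*p,8))
print('basket rim L,R',tl(242,320,3),tl(400,320,3),'step',tl(265,340,27),tl(378,340,27),'pads',tl(245,287,13),tl(397,287,13))
```

```text
[539.54770199 157.95883489   6.95813399]
tipL [ 54.4 -36.4  -1.1]
tipR [54.4 47.3 -0.6]
oL [ 54.4 -47.1  -1.1]
oR [54.4 57.7 -0.6]
strL [ 93.7 -27.8  -0.9]
strR [93.7 37.7 -0.6]
basket rim L,R [ -9.3 -30.4   3.8] [-9.5 34.2  4.1] step [ -4.6 -17.6 -20.2] [ -4.7  21.7 -19.9] pads [  9.3 -26.4  -6.2] [ 9.2 30.2 -5.9]
```

```bash
python3 -m jog '{"claw":[0.6,0.6,0.6,0.6,0.6,0.6],"xyz":[[0.1,0.016,0],[0.2,0.016,0],[0.2,0,0],[0.2,0,0],[0.2,0,0],[0.1,0,0]],"twist":[[0,0,0],[0,0,0],[0,0,0],[0,0,0],[0,0,0],[0,0,0]]}'
python3 - <<'E'
from h import *
w=optics.get_image('wrist');s=readout.read_state();print(s['eef_pos'],s['width'])
R=Ro.from_euler('xyz',s['tool_rot']);print('force tool',R.inv().apply(s['force']).round(1))
g=cv2.cvtColor(w['color'],cv2.COLOR_RGB2GRAY)
for r in (60,100,140,180):print(r,[(c,int(g[r,c])) for c in range(200,470,6)])
E
```

```text
clock: 13.8
eef_pos: [525.8, 252.2, 6.8]
tool_rot: [3.14, 0.005, 1.722]
force: [0.5, -7.7, 12.3]
width: 57.1
gripper_force: 64.9
[525.45348137 253.79353957   6.83974789] 57.403566480136305
force tool [-3.5  0.4 -8.4]
60 [(200, 43), (206, 211), (212, 206), (218, 110), (224, 37), (230, 36), (236, 35), (242, 36), (248, 47), (254, 48), (260, 49), (266, 48), (272, 50), (278, 47), (284, 48), (290, 48), (296, 46), (302, 50), (308, 48), (314, 48), (320, 47), (326, 48), (332, 49), (338, 45), (344, 51), (350, 49), (356, 47), (362, 48), (368, 48), (374, 49), (380, 50), (386, 48), (392, 50), (398, 47), (404, 49), (410, 50), (416, 234), (422, 228), (428, 120), (434, 53), (440, 53), (446, 45), (452, 41), (458, 46), (464, 143)]
100 [(200, 41), (206, 33), (212, 209), (218, 211), (224, 32), (230, 34), (236, 37), (242, 36), (248, 45), (254, 48), (260, 51), (266, 50), (272, 50), (278, 49), (284, 49), (290, 48), (296, 49), (302, 46), (308, 50), (314, 48), (320, 51), (326, 48), (332, 48), (338, 48), (344, 45), (350, 49), (356, 46), (362, 48), (368, 48), (374, 50), (380, 49), (386, 47), (392, 56), (398, 5
[... 441 characters left out ...]
, (368, 49), (374, 49), (380, 48), (386, 46), (392, 48), (398, 49), (404, 50), (410, 199), (416, 229), (422, 215), (428, 44), (434, 43), (440, 43), (446, 43), (452, 40), (458, 140), (464, 170)]
180 [(200, 41), (206, 40), (212, 24), (218, 208), (224, 169), (230, 39), (236, 36), (242, 39), (248, 50), (254, 54), (260, 53), (266, 55), (272, 57), (278, 55), (284, 52), (290, 53), (296, 57), (302, 54), (308, 56), (314, 55), (320, 55), (326, 52), (332, 50), (338, 49), (344, 47), (350, 47), (356, 51), (362, 48), (368, 48), (374, 50), (380, 51), (386, 50), (392, 48), (398, 47), (404, 46), (410, 210), (416, 205), (422, 40), (428, 44), (434, 44), (440, 42), (446, 44), (452, 146), (458, 171), (464, 171)]
```

Run:
```python
from h import *
w=optics.get_image('wrist');s=readout.read_state()
R=Ro.from_euler('xyz',s['tool_rot'])
g=cv2.cvtColor(w['color'],cv2.COLOR_RGB2GRAY).astype(int)
for r in (40,70,100,130,160,190):
    l=[c for c in range(205,240) if g[r,c]>120 and g[r,c+1]<=120][-1]+.5
    q=[c for c in range(395,425) if g[r,c]<=120 and g[r,c+1]>120][0]+.5
    a,b=[R.inv().apply(ray(w,c,r,8)-s['eef_pos']) for c in(l,q)]
    print(r,l,q,a.round(1),b.round(1),((a+b)/2)[1].round(2))
```

```text
40 216.5 415.5 [ 94.  -32.9  -1.4] [94.1 32.2 -1.3] -0.36
70 218.5 413.5 [ 84.9 -32.8  -1.4] [85.  32.1 -1.3] -0.38
100 220.5 411.5 [ 75.5 -32.8  -1.4] [75.5 32.  -1.3] -0.41
130 222.5 410.5 [ 65.6 -32.8  -1.4] [65.7 32.3 -1.2] -0.26
160 224.5 407.5 [ 55.4 -32.7  -1.4] [55.4 31.8 -1.2] -0.45
190 226.5 406.5 [ 44.8 -32.7  -1.3] [44.8 32.1 -1.2] -0.3
```

Run:
```python
from h import *
w=optics.get_image('wrist');s=readout.read_state()
R=Ro.from_euler('xyz',s['tool_rot'])
a=cv2.imread('pics/w4.png');g0=cv2.cvtColor(a,cv2.COLOR_BGR2GRAY);g=cv2.cvtColor(w['color'],cv2.COLOR_RGB2GRAY)
t=g0[295:345,260:385]
r=cv2.matchTemplate(g[275:365,240:405],t,cv2.TM_CCOEFF_NORMED);_,v,_,l=cv2.minMaxLoc(r);print('step template shift',v,l[0]-20,l[1]-20)
# step-top hole region & gaps pad-rim
for r_ in (300,330,360): print(r_,g[r_,225:275:2].tolist(),g[r_,375:420:2].tolist())
print(s['eef_pos'],R.inv().apply(s['force']).round(1))
```

```text
step template shift 0.9625823497772217 0 0
300 [100, 99, 101, 43, 31, 29, 28, 30, 26, 26, 110, 164, 125, 150, 153, 151, 150, 149, 150, 151, 154, 154, 154, 150, 126] [153, 177, 176, 178, 178, 177, 178, 129, 123, 106, 128, 23, 28, 27, 28, 26, 28, 33, 85, 100, 98, 99, 100]
330 [30, 32, 28, 30, 30, 31, 30, 29, 52, 154, 151, 150, 149, 149, 146, 146, 146, 146, 119, 109, 94, 135, 155, 158, 155] [107, 109, 143, 154, 155, 155, 153, 152, 152, 138, 139, 141, 102, 24, 26, 29, 30, 44, 42, 32, 46, 27, 28]
360 [31, 28, 31, 27, 27, 29, 50, 171, 166, 163, 217, 224, 224, 224, 224, 225, 224, 222, 222, 220, 197, 153, 162, 157, 158] [129, 157, 155, 153, 154, 151, 149, 147, 147, 149, 146, 169, 169, 172, 98, 19, 28, 27, 30, 30, 29, 29, 26]
[525.45085111 253.73299633   6.83271873] [-0.3 -0.1 -9.5]
```

```bash
python3 -m jog '{"claw":[0.6,0.6,0.6,0.6,0.6],"xyz":[[0,-0.02,0],[0.1,0,0],[0.15,0,0],[0.15,0,0],[0,0,0]],"twist":[[0,0,0],[0,0,0],[0,0,0],[0,0,0],[0,0,0]]}'
cat >> h.py <<'E'
def lips():
    w=optics.get_image('wrist');s=readout.read_state();R=Ro.from_euler('xyz',s['tool_rot'])
    print(s['eef_pos'].round(1),'Ftool',R.inv().apply(s['force']).round(1),s['width'].round(1))
    g=cv2.cvtColor(w['color'],cv2.COLOR_RGB2GRAY).astype(int)
    for r in (60,100,140,180,220):
        try:
            l=[c for c in range(200,245) if g[r,c]>120 and g[r,c+1]<=120][-1]+.5
            q=[c for c in range(395,440) if g[r,c]<=120 and g[r,c+1]>120][0]+.5
            a,b=[R.inv().apply(ray(w,c,r,8)-s['eef_pos']) for c in(l,q)]
            print(r,l,q,(b-a)[1].round(1),((a+b)/2)[1].round(2))
        except IndexError: print(r,'-')
    return w
E
python3 -c "
from h import *
lips()"
```

```text
clock: 14.58
eef_pos: [517.5, 293.7, 6.9]
tool_rot: [3.139, 0.0, 1.723]
force: [-0.6, -0.0, 7.6]
width: 57.2
gripper_force: 64.6Traceback (most recent call last):
  File "<string>", line 3, in <module>
    lips()
    ~~~~^^
  File "h.py", line 33, in lips
    print(s['eef_pos'].round(1),'Ftool',R.inv().apply(s['force']).round(1),s['width'].round(1))
                                                                           ^^^^^^^^^^^^^^^^
AttributeError: 'float' object has no attribute 'round'
```

```bash
sed -i "s/s\['width'\].round(1)/round(s['width'],1)/" h.py; python3 -c "
from h import *
lips()"
```

```text
[517.5 293.7   6.9] Ftool [ 0.8  0.1 -6.9] 56.8
60 -
100 226.5 416.5 64.6 1.46
140 228.5 414.5 64.8 1.47
180 230.5 411.5 64.8 1.31
220 233.5 409.5 64.7 1.51
```

```bash
python3 -m jog '{"claw":[0.6,0.6,0.6,0.6],"xyz":[[0.1,0,0],[0.15,0,0],[0.15,0,0],[0.03,0,0]],"twist":[[0,0,0],[0,0,0],[0,0,0],[0,0,0]]}'
python3 -m jog '{"claw":[0.6,0.6,0.6],"xyz":[[0.03,0,0],[0.03,0,0],[0,0,0]],"twist":[[0,0,0],[0,0,0],[0,0,0]]}'
```

```text
clock: 15.18
eef_pos: [511.2, 334.7, 6.8]
tool_rot: [3.14, 0.003, 1.723]
force: [0.3, -5.8, 10.6]
width: 56.9
gripper_force: 64.8
clock: 15.55
eef_pos: [510.9, 338.0, 6.8]
tool_rot: [3.14, 0.006, 1.721]
force: [0.8, -5.5, 11.3]
width: 57.4
gripper_force: 64.9
```

```bash
python3 -m jog '{"claw":[0.6,0.6,0.6],"xyz":[[0.03,0,0],[0.02,0,0],[0,0,0]],"twist":[[0,0,0],[0,0,0],[0,0,0]]}'
python3 -c "
from h import *
lips()"
```

```text
clock: 15.92
eef_pos: [510.4, 342.6, 6.8]
tool_rot: [3.14, 0.007, 1.721]
force: [1.4, -6.0, 10.7]
width: 56.8
gripper_force: 64.9
[510.4 342.6   6.8] Ftool [ -6.   -0.9 -11.2] 57.3
60 -
100 -
140 -
180 -
220 -
```

```bash
python3 -m jog '{"claw":[0.6,0.6,0.6],"xyz":[[0.03,0,0],[0.03,0,0],[0,0,0]],"twist":[[0,0,0],[0,0,0],[0,0,0]]}'
```

```text
clock: 16.35
eef_pos: [510.4, 342.8, 6.7]
tool_rot: [3.141, 0.016, 1.719]
force: [0.5, -16.0, 19.2]
width: 57.3
gripper_force: 65.5
```

```bash
python3 -m jog '{"claw":[0.6,1,1,1,1,1,1],"xyz":[[-0.04,0,0],[0,0,0],[0,0,0],[0,0,0],[0,0,-0.5],[0,0,-0.6],[0,0,-0.6]],"twist":[[0,0,0],[0,0,0],[0,0,0],[0,0,0],[0,0,0],[0,0,0],[0,0,0]]}'
python3 -m jog '{"claw":[1,1,1,1,1,1,1,1,1,1,1,1],"xyz":[[-0.6,-0.158,0],[-0.6,-0.158,0],[-0.6,-0.158,0],[-0.6,-0.158,0],[-0.6,-0.158,0],[-0.6,-0.158,0],[-0.6,-0.158,0],[-0.6,-0.158,0],[-0.6,-0.158,0],[-0.6,-0.158,0],[-0.6,-0.158,0],[0,0,0]],"twist":[[0,0,0],[0,0,0],[0,0,0],[0,0,0],[0,0,0],[0,0,0],[0,0,0],[0,0,0],[0,0,0],[0,0,0],[0,0,0],[0,0,0]]}'
python3 - <<'E'
from h import *
w=optics.get_image('wrist');b=optics.boxes_of('wrist','basket_double');s=readout.read_state();R=Ro.from_euler('xyz',s['tool_rot'])
print(s['eef_pos'],np.degrees(s['tool_rot']))
for q in b+optics.boxes_of('wrist','basket_single'):
    r=q['rect'];print(q,[(R.inv().apply(ray(w,r[0]+r[2]/2,r[1]+r[3]/2,z)-s['eef_pos'])).round(1) for z in(10,)])
cv2.imwrite('pics/w5.png',w['color'][:,:,::-1])
E
```

```text
clock: 17.23
eef_pos: [507.6, 349.4, 176.8]
tool_rot: [-3.141, -0.0, 1.724]
force: [1.5, 1.0, -0.9]
width: 85.3
gripper_force: 0.0
clock: 18.73
eef_pos: [434.6, -335.5, 174.4]
tool_rot: [-3.14, 0.002, 1.714]
force: [0.7, 0.5, -0.4]
width: 85.5
gripper_force: 0.0
[ 436.49012622 -329.48379044  175.04269277] [ 1.79984901e+02 -6.91626727e-02  9.86712334e+01]
{'rect': [285.7, 175.2, 83.6, 90.3], 'score': 0.56} [array([-10.8,   3.7, 165. ])]
{'rect': [235.5, 399.8, 60.0, 19.8], 'score': 0.97} [array([-188.1,  -53.6,  164.8])]
{'rect': [325.9, 353.6, 75.2, 61.3], 'score': 0.75} [array([-161.9,   35.5,  164.9])]
```

Run:
```python
from h import *
w=optics.get_image('wrist');b=optics.boxes_of('wrist','basket_double');s=readout.read_state();R=Ro.from_euler('xyz',s['tool_rot'])
print(s['eef_pos'],np.degrees(s['tool_rot']))
for q in b:
    r=q['rect'];print(q,[(R.inv().apply(ray(w,r[0]+r[2]/2,r[1]+r[3]/2,z)-s['eef_pos'])).round(1) for z in(10,20)])
g=cv2.cvtColor(w['color'],cv2.COLOR_RGB2HSV)
m=((g[:,:,1]<30)&(g[:,:,2]>120)).astype('uint8')[130:300,250:420]
n,l,st,c=cv2.connectedComponentsWithStats(m);i=1+np.argmax(st[1:,4]);print(st[i],c[i]+[250,130])
cv2.imwrite('pics/w6.png',w['color'][:,:,::-1])
```

```text
[ 437.2894915  -327.74148286  175.56598432] [ 1.79979321e+02 -3.60548938e-02  9.89229627e+01]
{'rect': [277.7, 186.1, 85.5, 85.7], 'score': 0.91} [array([-12.3,   0.7, 165.6]), array([ -9.8,   0.7, 155.6])]
[  31   58   84   85 4974] [320.8548452  231.72215521]
```

```bash
python3 -m jog '{"claw":[1,1,1,1,1,0.6,0.6,0.6,0.6,0.6,0.6],"xyz":[[-0.065,0,0.46],[-0.065,0,0.46],[0,0,0.46],[0,0,0.22],[0,0,0.1],[0,0,0],[0,0,0],[0,0,0],[0,0,0],[0,0,0],[0,0,0]],"twist":[[0,0,0],[0,0,0],[0,0,0],[0,0,0],[0,0,0],[0,0,0],[0,0,0],[0,0,0],[0,0,0],[0,0,0],[0,0,0]]}'
python3 - <<'E'
from h import *
w=optics.get_image('wrist');b=optics.boxes_of('wrist','basket_double');s=readout.read_state();R=Ro.from_euler('xyz',s['tool_rot'])
print(s['eef_pos'],np.degrees(s['tool_rot']),b)
cv2.imwrite('pics/w7.png',w['color'][:,:,::-1])
g=cv2.cvtColor(w['color'],cv2.COLOR_RGB2GRAY)
print(g[220:420:4,318].tolist());print(g[330,225:420:4].tolist())
e=plan([((436,-120,5),down(98.6),6),((436,-20,5),down(98.6),3)],0.6)
plan([((438,30,5),down(98.6),2),((538.5,155,5),down(98.6),6)],0.6,e)
E
```

```text
clock: 20.35
eef_pos: [439.8, -342.5, 7.0]
tool_rot: [3.139, 0.001, 1.724]
force: [0.4, 1.4, 6.6]
width: 57.8
gripper_force: 64.7
[ 439.79636875 -342.59287287    6.96537475] [1.79874548e+02 8.36526793e-02 9.87594105e+01] [{'rect': [236.3, 211.5, 171.0, 188.5], 'score': 0.69}]
[175, 172, 133, 106, 98, 101, 99, 113, 192, 193, 192, 192, 192, 190, 187, 189, 196, 197, 192, 197, 134, 133, 136, 136, 139, 138, 138, 54, 135, 138, 140, 141, 26, 141, 139, 140, 127, 27, 195, 197, 199, 157, 140, 200, 194, 202, 200, 201, 198, 115]
[22, 25, 22, 28, 133, 133, 131, 131, 130, 128, 131, 131, 133, 135, 133, 135, 135, 135, 135, 135, 134, 134, 132, 133, 35, 137, 136, 138, 139, 141, 141, 142, 141, 142, 123, 35, 140, 137, 137, 141, 139, 141, 140, 142, 110, 18, 25, 23, 21]
9 {"claw":[0.6,0.6,0.6,0.6,0.6,0.6,0.6,0.6,0.6],"xyz":[[0.368,0.05,0.003],[0.367,0.05,0.003],[0.368,0.05,0.003],[0.368,0.05,0.003],[0.367,0.05,0.003],[0.368,0.049,0.003],[0.33,0.05,0.0],[0.329,0.05,0.0],[0.33,0.05,0.0]],"twist":[[0.0001,0.0001,0.0001],[0.0001,0.0001,0.0002],[0.0001,0.0,0.0001],[0.0002,0.0001,0.0002],[0.0001,0.0001,0.0001],[0.0001,0.0001,0.0002],[-0.0,-0.0,-0.0],[-0.0,-0.0,-0.0],[-0.0,-0.0,-0.0]]}
end [436. -20.   5.] [-180.    -0.    98.6]
8 {"claw":[0.6,0.6,0.6,0.6,0.6,0.6,0.6,0.6],"xyz":[[0.246,0.047,0.0],[0.245,0.047,0.0],[0.181,0.197,0.0],[0.181,0.197,0.0],[0.181,0.196,0.0],[0.181,0.197,0.0],[0.181,0.197,0.0],[0.181,0.197,0.0]],"twist":[[-0.0,-0.0,-0.0],[-0.0,-0.0,-0.0],[-0.0,-0.0,-0.0],[-0.0,-0.0,-0.0],[-0.0,-0.0,-0.0],[-0.0,-0.0,-0.0],[-0.0,-0.0,-0.0],[-0.0,-0.0,-0.0]]}
end [538.5 155.    5. ] [-180.    -0.    98.6]
```

```bash
python3 -m jog '{"claw":[0.6,0.6,0.6,0.6,0.6,0.6,0.6,0.6,0.6],"xyz":[[0.3,0.05,0],[0.38,0.05,0],[0.38,0.05,0],[0.38,0.05,0],[0.38,0.05,0],[0.38,0.05,0],[0.33,0.05,0],[0.33,0.05,0],[0.33,0.05,0]],"twist":[[0,0,0],[0,0,0],[0,0,0],[0,0,0],[0,0,0],[0,0,0],[0,0,0],[0,0,0],[0,0,0]]}'
python3 -m jog '{"claw":[0.6,0.6,0.6,0.6,0.6,0.6,0.6,0.6,0.6,0.6],"xyz":[[0.246,0.047,0],[0.246,0.047,0],[0.18,0.197,0],[0.18,0.197,0],[0.18,0.197,0],[0.18,0.197,0],[0.18,0.197,0],[0.18,0.197,0],[0,0,0],[0,0,0]],"twist":[[0,0,0],[0,0,0],[0,0,0],[0,0,0],[0,0,0],[0,0,0],[0,0,0],[0,0,0],[0,0,0],[0,0,0]]}'
python3 -c "
from h import *
s=readout.read_state();print(s['eef_pos'],np.degrees(s['tool_rot']))
w=lips();cv2.imwrite('pics/w8.png',w['color'][:,:,::-1])"
```

```text
clock: 21.58
eef_pos: [435.8, -23.3, 6.9]
tool_rot: [3.14, 0.007, 1.72]
force: [1.5, -8.1, 13.0]
width: 58.1
gripper_force: 65.2
clock: 22.82
eef_pos: [539.2, 156.7, 7.1]
tool_rot: [3.136, -0.004, 1.724]
force: [1.2, 2.8, 6.3]
width: 57.6
gripper_force: 65.1
[539.18447283 156.6782555    7.06255631] [179.6673135   -0.20218702  98.76944062]
[539.1 156.6   7.1] Ftool [ 1.5  2.9 -6.3] 57.6
60 -
100 -
140 -
180 -
220 -
```

```bash
python3 -m jog '{"claw":[0.6,0.6,0.6,0.6,0.6,0.6,0.6],"xyz":[[0.1,-0.008,0],[0.2,0,0],[0.2,0,0],[0.2,0,0],[0.15,0,0],[0.08,0,0],[0,0,0]],"twist":[[0,0,0],[0,0,0],[0,0,0],[0,0,0],[0,0,0],[0,0,0],[0,0,0]]}'
python3 -c "
from h import *
w=lips();cv2.imwrite('pics/w9.png',w['color'][:,:,::-1])"
```

```text
clock: 23.75
eef_pos: [523.8, 244.6, 7.0]
tool_rot: [3.138, 0.003, 1.723]
force: [1.9, -2.7, 9.3]
width: 57.8
gripper_force: 65.3
[523.8 244.6   7. ] Ftool [-3.3  1.9 -9.4] 57.5
60 226.5 424.5 65.6 2.77
100 239.5 406.5 56.7 1.96
140 231.5 417.5 64.8 2.52
180 233.5 414.5 64.8 2.39
220 236.5 412.5 64.7 2.61
```

```bash
python3 -m jog '{"claw":[0.6,0.6,0.6],"xyz":[[0.08,0.008,0],[0.08,0,0],[0,0,0]],"twist":[[0,0,0],[0,0,0],[0,0,0]]}'
python3 -m jog '{"claw":[0.6,0.6,0.6],"xyz":[[0.03,0,0],[0.03,0,0],[0,0,0]],"twist":[[0,0,0],[0,0,0],[0,0,0]]}'
python3 -m jog '{"claw":[0.6,0.6,0.6],"xyz":[[0.02,0,0],[0.03,0,0],[0,0,0]],"twist":[[0,0,0],[0,0,0],[0,0,0]]}'
```

```text
clock: 24.18
eef_pos: [521.8, 260.2, 6.9]
tool_rot: [3.139, 0.003, 1.722]
force: [1.6, -2.7, 10.4]
width: 58.0
gripper_force: 65.4
clock: 24.55
eef_pos: [521.3, 263.9, 7.0]
tool_rot: [3.139, 0.006, 1.721]
force: [1.6, -6.7, 12.8]
width: 58.0
gripper_force: 65.7
clock: 24.92
eef_pos: [521.0, 266.5, 6.9]
tool_rot: [3.14, 0.01, 1.72]
force: [1.4, -11.4, 14.8]
width: 57.7
gripper_force: 65.8
```

```bash
python3 -m jog '{"claw":[0.6,0.6,0.6],"xyz":[[0.03,0,0],[0.03,0,0],[0,0,0]],"twist":[[0,0,0],[0,0,0],[0,0,0]]}'
python3 -m jog '{"claw":[0.6,0.6,0.6],"xyz":[[0.03,0,0],[0,0,0],[0,0,0]],"twist":[[0,0,0],[0,0,0],[0,0,0]]}'
```

```text
clock: 25.3
eef_pos: [520.9, 266.8, 6.9]
tool_rot: [3.141, 0.019, 1.717]
force: [1.3, -19.0, 21.2]
width: 57.6
gripper_force: 66.5
clock: 25.68
eef_pos: [520.9, 267.0, 6.9]
tool_rot: [-3.141, 0.024, 1.715]
force: [2.5, -22.5, 23.4]
width: 58.0
gripper_force: 66.8
```

```bash
python3 -m jog '{"claw":[0.6,1,1,1,1,1,1,1,1],"xyz":[[-0.08,0,0],[0,0,0],[0,0,0],[0,0,0],[0,0,-0.5],[0,0,-0.6],[0,0,-0.6],[0,0,-0.48],[0,0,0]],"twist":[[0,0,0],[0,0,0],[0,0,0],[0,0,0],[0,0,0],[0,0,0],[0,0,0],[0,0,0],[0,0,0]]}'
python3 - <<'E'
from h import *
w=optics.get_image('wrist');w=optics.get_image('wrist');s=readout.read_state();R=Ro.from_euler('xyz',s['tool_rot'])
print(s['eef_pos'],np.degrees(s['tool_rot']))
cv2.imwrite('pics/w10.png',w['color'][:,:,::-1])
for l in('basket_single','basket_double','lid_tab'):
  for q in optics.boxes_of('wrist',l):
    r=q['rect'];print(l,np.round(r),round(q['score'],2),ray(w,r[0]+r[2]/2,r[1]+r[3]/2,10).round(1))
E
```

```text
clock: 26.8
eef_pos: [519.9, 276.4, 227.3]
tool_rot: [3.135, -0.003, 1.724]
force: [-0.6, -0.3, -0.1]
width: 85.4
gripper_force: 0.0
[518.1561239  273.95998482 223.14843739] [-1.79994610e+02  2.30193096e-02  9.87662718e+01]
basket_single [282.  92.  75.  81.] 0.89 [510.6 337.3  10. ]
basket_double [288. 171.  70.  78.] 0.78 [523.6 269.2  10. ]
lid_tab [223.   1. 210.  84.] 0.64 [505.8 409.   10. ]
```

View pics/w10.png

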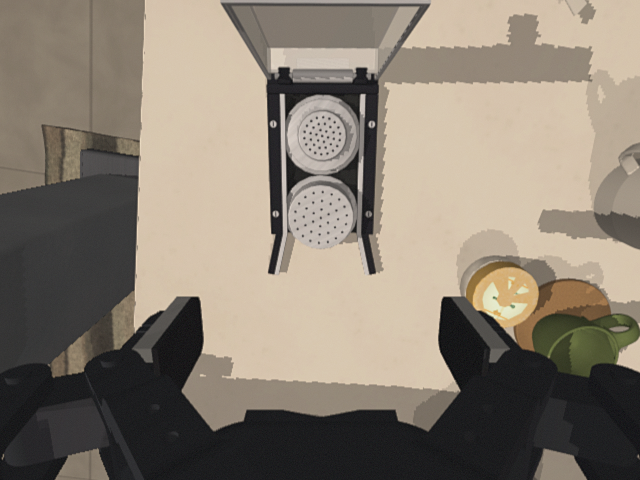

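```bash
python3 -m jog '{"claw":[0.6,0.6,0.6,0.6,0.6,0.6],"xyz":[[0.58,0.013,0],[0.58,0.013,0],[0.58,0.013,0],[0,0,0],[0,0,0],[0,0,0]],"twist":[[0,0,0],[0,0,0],[0,0,0],[0,0,0],[0,0,0],[0,0,0]]}'
python3 -c "
from h import *
s=readout.read_state();print(s['eef_pos'],np.degrees(s['tool_rot']))
w=optics.get_image('wrist');print([ (q,[ray(w,q['rect'][0]+q['rect'][2]/2,q['rect'][1]+q['rect'][3]/2,z).round(1).tolist() for z in (160,)]) for q in optics.boxes_of('wrist','lid_tab')])
cv2.imwrite('pics/w11.png',w['color'][:,:,::-1])
g=cv2.cvtColor(w['color'],cv2.COLOR_RGB2GRAY)
tcp=proj(w,s['eef_pos']+np.array([0,0,-68]));print(tcp)
m=(g[200:400,250:400]<60).astype('uint8');n,l,st,c=cv2.connectedComponentsWithStats(m);print(st[1:6]+[250,200,0,0,0])
"
```

```text
clock: 27.8
eef_pos: [496.8, 444.5, 222.6]
tool_rot: [-3.141, 0.002, 1.721]
force: [-0.1, -0.4, -0.8]
width: 51.4
gripper_force: 0.0
[496.80585211 444.49353118 222.57704944] [-1.79963792e+02  1.22234575e-01  9.86171013e+01]
[({'rect': [248.0, 243.4, 142.0, 108.5], 'score': 0.62}, [[501.0, 418.9, 160.0]])]
[318.47204849 250.73946693]
[[307 252  22  12 239]
 [307 268  22   5 110]
 [307 277  22   5 110]
 [250 286   4  60 201]
 [291 286  55  15 787]]
```

```bash
python3 -m jog '{"claw":[0.6,0.6,0.6,0.6,0,0,0,0,0,0],"xyz":[[-0.07,0,0.2],[0,0,0.3],[0,0,0.25],[0,0,0],[0,0,0],[0,0,0],[0,0,0],[0,0,0],[0,0,0],[0,0,0]],"twist":[[0,0,0],[0,0,0],[0,0,0],[0,0,0],[0,0,0],[0,0,0],[0,0,0],[0,0,0],[0,0,0],[0,0,0]]}'
```

```text
clock: 29.15
eef_pos: [496.0, 441.0, 149.7]
tool_rot: [-3.142, -0.002, 1.724]
force: [-4.3, 0.4, 6.4]
width: 10.1
gripper_force: 60.7
```

Run:
```python
import numpy as np
R=155.3;a=np.radians(111.3-np.arange(0,17)*6)
x=-R*np.cos(a);z=R*np.sin(a)
print([[round(p/100,3),0,round(q/100,3)] for p,q in zip(np.diff(x),-np.diff(z))])
```

```text
[[np.float64(-0.154), 0, np.float64(-0.051)], [np.float64(-0.159), 0, np.float64(-0.035)], [np.float64(-0.162), 0, np.float64(-0.018)], [np.float64(-0.163), 0, np.float64(-0.001)], [np.float64(-0.162), 0, np.float64(0.016)], [np.float64(-0.159), 0, np.float64(0.033)], [np.float64(-0.155), 0, np.float64(0.049)], [np.float64(-0.149), 0, np.float64(0.065)], [np.float64(-0.141), 0, np.float64(0.081)], [np.float64(-0.132), 0, np.float64(0.095)], [np.float64(-0.121), 0, np.float64(0.108)], [np.float64(-0.109), 0, np.float64(0.12)], [np.float64(-0.096), 0, np.float64(0.131)], [np.float64(-0.082), 0, np.float64(0.14)], [np.float64(-0.067), 0, np.float64(0.148)], [np.float64(-0.051), 0, np.float64(0.154)]]
```

```bash
python3 -m jog '{"claw":[0,0,0,0,0,0,0,0],"xyz":[[-0.154,0,-0.05],[-0.159,0,-0.035],[-0.162,0,-0.018],[-0.163,0,0],[-0.162,0,0.016],[-0.159,0,0.033],[-0.155,0,0.05],[0,0,0]],"twist":[[0,0,0],[0,0,0],[0,0,0],[0,0,0],[0,0,0],[0,0,0],[0,0,0],[0,0,0]]}'
```

```text
clock: 30.15
eef_pos: [513.0, 328.5, 148.9]
tool_rot: [-3.14, -0.001, 1.722]
force: [-3.7, 0.9, 2.7]
width: 10.2
gripper_force: 74.0
```

```bash
python3 -m jog '{"claw":[0,0,0,0,0,0,0],"xyz":[[-0.149,0,0.065],[-0.141,0,0.08],[-0.132,0,0.095],[-0.121,0,0.108],[-0.109,0,0.12],[-0.096,0,0.13],[0,0,0]],"twist":[[0,0,0],[0,0,0],[0,0,0],[0,0,0],[0,0,0],[0,0,0],[0,0,0]]}'
```

```text
clock: 31.02
eef_pos: [524.5, 252.5, 88.3]
tool_rot: [-3.139, 0.004, 1.722]
force: [-5.0, -2.7, 2.8]
width: 10.2
gripper_force: 70.1
```

```bash
python3 -m jog '{"claw":[0,0,0,0],"xyz":[[-0.08,0,0.14],[-0.065,0,0.145],[-0.045,0,0.14],[0,0,0]],"twist":[[0,0,0],[0,0,0],[0,0,0],[0,0,0]]}'
python3 -m jog '{"claw":[0,0,0],"xyz":[[0,0,0.03],[0,0,0.02],[0,0,0]],"twist":[[0,0,0],[0,0,0],[0,0,0]]}'
```

```text
clock: 31.52
eef_pos: [527.6, 231.5, 45.6]
tool_rot: [-3.138, 0.008, 1.721]
force: [-3.8, -7.9, 4.1]
width: 10.0
gripper_force: 70.1
clock: 31.9
eef_pos: [527.8, 230.2, 41.2]
tool_rot: [-3.138, 0.011, 1.721]
force: [-3.9, -10.6, 5.1]
width: 10.0
gripper_force: 70.6
```

```bash
python3 -m jog '{"claw":[0,0,0],"xyz":[[0.02,0,0.03],[0.01,0,0.02],[0,0,0]],"twist":[[0,0,0],[0,0,0],[0,0,0]]}'
python3 - <<'E'
from h import *
for c in('top','scene'):
    im=optics.get_image(c);cv2.imwrite(f'pics/{c}_c.png',im['color'][:,:,::-1])
E
```

```text
clock: 32.28
eef_pos: [528.0, 230.0, 40.0]
tool_rot: [-3.139, 0.018, 1.719]
force: [-10.4, -20.6, 40.0]
width: 10.0
gripper_force: 75.4
```

```bash
python3 -m jog '{"claw":[0,0.5,0.5,0.5,0.5],"xyz":[[0.02,0,-0.02],[0,0,0],[0,0,0],[0,0,-0.2],[0,0,-0.4]],"twist":[[0,0,0],[0,0,0],[0,0,0],[0,0,0],[0,0,0]]}'
python3 -m jog '{"claw":[0,0,0,0,0,0],"xyz":[[0.3,0,0],[0.0,0,0],[0,0,0],[0,0,0],[0,0,0],[0,0,0]],"twist":[[0,0,0],[0,0,0],[0,0,0],[0,0,0],[0,0,0],[0,0,0]]}'
```

```text
clock: 33.0
eef_pos: [526.6, 242.1, 98.9]
tool_rot: [-3.139, 0.0, 1.725]
force: [0.4, -0.0, 0.6]
width: 42.4
gripper_force: 0.0
clock: 33.75
eef_pos: [522.9, 271.0, 98.4]
tool_rot: [-3.141, 0.0, 1.723]
force: [0.8, 0.2, -0.1]
width: 0.0
gripper_force: 0.0
```

```bash
python3 -m jog '{"claw":[0,0,0,0],"xyz":[[0,0,0.3],[0,0,0.2],[0,0,0.06],[0,0,0]],"twist":[[0,0,0],[0,0,0],[0,0,0],[0,0,0]]}'
python3 -m jog '{"claw":[0,0,0],"xyz":[[0,0,0.03],[0,0,0.02],[0,0,0]],"twist":[[0,0,0],[0,0,0],[0,0,0]]}'
```

```text
clock: 34.25
eef_pos: [522.6, 271.6, 42.3]
tool_rot: [-3.141, -0.0, 1.724]
force: [0.1, 0.5, 0.3]
width: -0.2
gripper_force: 0.0
clock: 34.62
eef_pos: [522.9, 271.4, 37.7]
tool_rot: [3.141, 0.0, 1.723]
force: [0.2, -0.1, 0.8]
width: -0.2
gripper_force: 0.0
```

```bash
python3 -m jog '{"claw":[0,0,0],"xyz":[[0,0,0.02],[0,0,0.01],[0,0,0]],"twist":[[0,0,0],[0,0,0],[0,0,0]]}'
python3 -m jog '{"claw":[0,0],"xyz":[[0,0,0.01],[0,0,0]],"twist":[[0,0,0],[0,0,0]]}'
```

```text
clock: 35.0
eef_pos: [523.2, 271.6, 36.8]
tool_rot: [3.14, 0.001, 1.723]
force: [-3.0, -2.7, 17.6]
width: -0.2
gripper_force: 8.7
clock: 35.25
eef_pos: [523.2, 271.6, 36.7]
tool_rot: [3.139, 0.001, 1.723]
force: [-5.1, -3.8, 24.4]
width: 0.2
gripper_force: 12.2
```

```bash
python3 -m jog '{"claw":[0,0,0,0,0,0,0],"xyz":[[0,0,-0.3],[0,0,-0.6],[0,0,-0.6],[-0.5,0,-0.2],[-0.5,0,0],[-0.5,0,0],[0,0,0]],"twist":[[0,0,0],[0,0,0],[0,0,0],[0,0,0],[0,0,0],[0,0,0],[0,0,0]]}'
python3 - <<'E'
from h import *
for c in('scene','top'):
    im=optics.get_image(c)['color'][:,:,::-1];o=cv2.imread(f'pics/{c}0.png');cv2.imwrite(f'pics/{c}_f.png',im)
    x,y,w,h=(247,186,41,43) if c=='scene' else (199,228,68,47)
    d=cv2.absdiff(im,o).max(2)[y:y+h,x:x+w];print(c,'case diff mean',d.mean(),(d>40).mean())
    for l in('basket_case','lid_tab','cup_espresso_c','dosing_funnel','tablet_pot','scale'):
        print(l,[([round(v) for v in b['rect']],round(b['score'],2)) for b in optics.boxes_of(c,l)][:2])
w=optics.get_image('wrist');s=readout.read_state();print(s['eef_pos'],s['width'])
E
```

```text
clock: 36.12
eef_pos: [546.5, 117.2, 203.0]
tool_rot: [-3.141, 0.004, 1.715]
force: [0.1, 0.3, 0.2]
width: -0.2
gripper_force: 0.0
scene case diff mean 32.23142370958593 0.27906976744186046
basket_case [([246, 187, 41, 42], 0.82)]
lid_tab [([246, 188, 44, 35], 0.55)]
cup_espresso_c [([336, 204, 16, 19], 0.72)]
dosing_funnel [([301, 251, 24, 19], 0.54)]
tablet_pot [([311, 199, 20, 18], 0.64)]
scale [([210, 158, 44, 27], 0.73)]
top case diff mean 18.677409261576972 0.10700876095118898
basket_case [([197, 231, 66, 40], 0.95), ([114, 243, 50, 49], 0.37)]
lid_tab [([201, 231, 57, 39], 0.58)]
cup_espresso_c [([282, 165, 16, 20], 0.65)]
dosing_funnel [([202, 235, 57, 35], 0.36)]
tablet_pot []
scale [([112, 244, 50, 47], 0.59)]
[545.58409814 123.27984483 203.49276061] -0.006229348106775386
```

```bash
python3 -c "
from cell import order
print(order.finish_job())"
```

```text
the job is handed in; nothing more can be done
None
```

Both baskets are home in the case, the single against the end stop and the double against it; the lid is fully shut, the cup, funnel, pot and scale look unmoved in the final camera check, and I handed the job in at about 36 s.

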